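Load the drill vise and queue the square bars

ROBOT

A 6-joint arm with a two-finger parallel gripper is mounted at the origin on the work surface. World frame = base frame: x ahead of the robot, y to its left, z up, the work surface at z = 0. Lengths are in m, angles in rad, forces in N, time in s.
With the tool pointing down it reaches from about 0.3 to 0.775 m from the base axis. Payload 14.6 kg.
Tool frame: the origin (TCP) lies on the centre line of the jaws, within the pads' length; the fingertips stand 19 mm ahead of it and the grasp point (between the pads) is the TCP; y points along the fingers, x is the direction in which the jaws open and shut, and the axes are right-handed (so a half turn about y gives the same grasp; the last joint's range is limited). The gripper opens to 94 mm and grips with 3 to 60 N. Pads are 16 mm wide; open, the fingers measure 119 mm over their backs; the gripper's body (75 mm by 177 mm) begins 78 mm behind the grasp point.
Start: joints at [-1.195, 0.3, 1.521, -0, 1.321, -0.067], TCP at [0.236, -0.497, 0.198] pointing down, gripper open.
Joint ranges: [-3.03, 3.03], [-0.79, 2.21], [0.23, 2.52], [-1.04, 4.18], [0, 3.07], [-2.55, 2.55]. Speed limits (rad/s): [2.22, 2.22, 2.57, 3.14, 3.14, 3.14].

INTERFACE

Orientations are given as [roll, pitch, yaw] about the fixed x, y, z axes, in that order (R = Rz(yaw) Ry(pitch) Rx(roll)).
In Python, from station import get_obs, cams, workorder gives the robot as it stands.
- The arm moves only by the shell command python3 -m handwheel 'ROWS' [FORCE]. ROWS is JSON, a list of rows, each an object of numbers: "fingers": the opening, from -1 (shut) to 1 (fully open); "x", "y", "z": the shift along the tool's x, y, z in m; "spin": the turn about the tool's y in degrees. In form: [{"fingers": .., "x": .., "y": .., "z": .., "spin": ..}, ...]. A call has exactly 10 rows; each row is the pose to reach, as a shift and turn from the pose commanded when the call began, along the tool's axes at that moment; what a row does not reach only later rows make up. A row lasts 1/10 s, in which the tool goes at most 50 mm and 8.59 degrees, less where a joint would pass 70% of its speed; a pose out of reach is approached as far as the arm can. A call with a gripper value outside its range is refused whole. The fingers move at their own pace and stop on an object; FORCE is the grip in N (left out, the last holds). Time passes only in rows, so rows that repeat a pose let the fingers close, or fill a call up. It gives the time, the measured TCP pose, the force and the opening at its end, in the units of the state.
- get_obs(): the state, without advancing time (a new reading comes with each control period).
- cams.camera(name): name is "scene" or "top" or "wrist"; returns (picture, depth): 400x640x3 uint8, red, green, blue; 400x640 float32, m along the optical axis (not along the pixel's ray), 0 where there is no reading.
- cams.get_calibration(name): a dict with "fx", "fy", "cx", "cy" (pixels), "dist" ([k1, k2, p1, p2, k3] as OpenCV has them; the pictures are not rectified), "view" (4x4, takes a point from world to camera coordinates). Camera axes: x right, y down, z forward; pixel columns grow to the right and rows downward; lengths in m; the calibration is good to about 2 mm. A picture is of the moment at which its call begins: read the wrist's pose just before it. get_calibration takes no time and is no camera call; for the wrist camera it gives the pose at the moment of the call.
- workorder.hand_in(): hands the job in, once; it reports no verdict.
The state is a dict: "time_s": time; "qpos": joint angles; "joint_vel": joint speeds; "tau": joint torques, N m; "ee_pos": TCP position; "eef_rot": TCP orientation; "force": force on the tool from outside, world axes, zero at the start; "moment": the same for the moment, N m; "grip_width": finger opening in m.
Only numpy, scipy, OpenCV 4.12 (cv2) and the standard library are available. Lean on these libraries where they do the work, as an engineer would, in place of code of your own. Each camera call takes 0.05 s, during which the arm holds its last target. There are 200 camera calls.

TASK

Set up the square aluminium bars for drilling: put the shortest one in the drill vise, lying lengthwise along the jaws about mid-way across them, seated flat on the parallels and against the fixed jaw, and slide the jaw closed on it. Lay the longest bar on the longer wooden rest and the middle one on the shorter rest, each along its rest and centred on it between the end stops. Leave the round slug, the drilled plate and the roll of tape where they are.

Things in the scene. Friction and masses are not known exactly. Their poses are not given: they have to be found in the camera images.
- long_bar_mid (a point): Square aluminium bar offcut, the longest of the three: 112 mm long, 32 x 32 mm section, about 0.31 kg, lying on a 4 mm plywood board, with at least 30 mm free on both sides of its middle. This point is the bar's centre; its x axis runs along the length.
- mid_bar_mid (a point): Square aluminium bar offcut, the middle one of the three: 84 mm long, 32 x 32 mm section, about 0.23 kg, lying on a 4 mm plywood board, with at least 30 mm free on both sides of its middle. This point is the bar's centre; its x axis runs along the length.
- short_bar_mid (a point): Square aluminium bar offcut, the shortest of the three: 56 mm long, 32 x 32 mm section, about 0.15 kg, lying on a 4 mm plywood board, with at least 30 mm free on both sides of its middle. This point is the bar's centre; its x axis runs along the length. At least 30 mm is free beyond its ends too.
- slug_mid (a point): Round aluminium slug, 32 mm diameter, 45 mm tall, standing on end on the plywood board; this point is its centre. Leave it where it is.
- plate_mid (a point): Flat aluminium plate 80 x 50 x 10 mm with two 12 mm holes, lying on the plywood board; this point is its centre. Leave it where it is.
- tape_mid (a point): Roll of brown tape, 50 mm outer and 34 mm inner diameter, 40 mm tall, on the plywood board; this point is its centre. Leave it where it is.
- long_rest_top (a point): The longer of two fixed wooden rests: a board 60 mm wide (y), top 15 mm above the bench, sides open, with a stop 10 mm thick and 13 mm high at each end, 132 mm clear between the stops (along x). Point: middle of the board's top, z up; a 32 mm bar on it has its centre 16 mm above.
- short_rest_top (a point): The shorter of two fixed wooden rests: a board 60 mm wide (y), top 15 mm above the bench, sides open, with a stop 10 mm thick and 13 mm high at each end, 104 mm clear between the stops (along x). Point: middle of the board's top, z up; a 32 mm bar on it has its centre 16 mm above.
- vise_seat (a point): Fixed drill vise, blue base 230 x 100 mm, jaws 100 mm wide. Point on the fixed jaw's face, mid-width, level with the top of two steel parallels 42 mm above the bench. x points into the fixed jaw, y along the jaws, z up. Jaw tops 14 mm higher; parallels reach from 3 to 31 mm off the face. Clamped bar: centre at x -16, z +16 mm. Jaws start 44 to 52 mm apart: hold the bar by its ends, or above the jaws.
- jaw_grip (a point): Centre of the black upright fin on the vise's sliding jaw: 14 mm along the vise's x, 30 mm along y, 40 mm tall, 56 to 96 mm above the bench; axes as the vise's. The jaw's face is 55 mm ahead (+x). Move the fin along +x to close: about 5 N of friction, no spring, stays where left. Closed on a 32 mm bar, this point is 87 mm behind the fixed jaw's face.
Mind the look-alikes: they are no part of the job. Leave any yellow look-alike of the part that bears short_bar_mid alone.

How it is judged:
By the outcome, as a careful person would: the job done as asked, in the order asked, and still so for the second after the job is handed in, with the robot touching nothing.
It also fails if it takes over 104 s, if anything falls off the work surface, if the arm or the gripper's body presses on something with over 40 N, if the wrist force passes 120 N, or if a joint passes its speed limit or range.

## Working session

There is one attempt and no reset: what is moved stays moved. The work goes in short steps, Python scripts to look and compute and a shell command to move; the robot and the scene stay as the last step left them, time stands still between calls to the robot, and variables do not carry over. Pictures are saved under pics/ and viewed, about 12 in all and at most 16, crops included, and the job is handed in when it is done.

```bash
ls; mkdir -p pics; python3 - <<'E'
from station import get_obs,cams,workorder
import cv2,numpy as np
o=get_obs();print({k:np.round(v,3).tolist() for k,v in o.items()})
for n in ("top","scene"):
    p,d=cams.camera(n);np.savez(f"pics/{n}0.npz",p=p,d=d);cv2.imwrite(f"pics/{n}0.png",p[:,:,::-1])
    c=cams.get_calibration(n);print(n,{k:np.round(v,3).tolist() for k,v in c.items()})
E
```

```text
pics
{'time_s': 0.0, 'qpos': [-1.195, 0.3, 1.522, 0.0, 1.321, -0.067], 'joint_vel': [0.0, 0.001, -0.0, -0.0, -0.0, 0.001], 'tau': [-0.002, -53.181, -35.274, 0.071, 0.024, -0.0], 'ee_pos': [0.236, -0.497, 0.197], 'eef_rot': [-1.571, 0.001, -1.128], 'force': [0.295, 0.365, -0.314], 'moment': [0.04, 0.016, -0.054], 'grip_width': 0.094}
top {'fx': 433.519, 'fy': 433.519, 'cx': 319.324, 'cy': 195.41, 'dist': [-0.076, 0.0, 0.0, 0.0, 0.0], 'view': [[-0.027, -1.0, -0.004, 0.022], [-0.993, 0.027, -0.112, 0.606], [0.112, 0.001, -0.994, 1.122], [0.0, 0.0, 0.0, 1.0]]}
scene {'fx': 401.782, 'fy': 401.782, 'cx': 317.488, 'cy': 199.917, 'dist': [-0.022, 0.0, 0.0, 0.0, 0.0], 'view': [[-0.26, 0.966, 0.0, 0.173], [0.656, 0.177, -0.734, -0.331], [-0.709, -0.191, -0.679, 1.383], [0.0, 0.0, 0.0, 1.0]]}
```

View pics/top0.png

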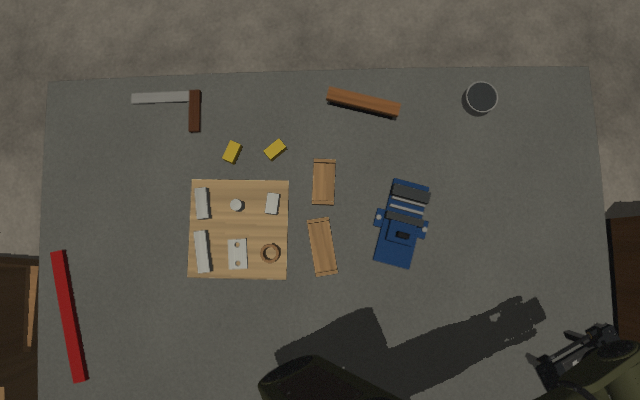

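View pics/scene0.png

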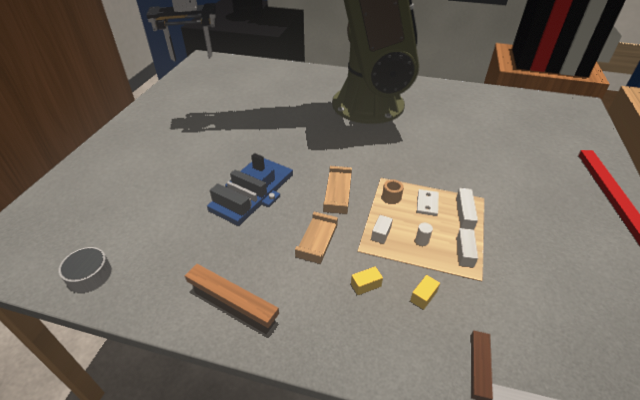

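The top view shows the board with the long bar at (202,251), mid bar (202,203), short bar (272,204), slug (237,205), plate (237,253) and tape (271,253). The short rest is at (324,182), the long rest at (322,247), and the vise near (403,224) with its fixed jaw at (410,192) and fin at (402,236). The scene view agrees, and the yellow look-alikes are off the board.

```bash
cat > h.py <<'E'
import numpy as np,cv2
from station import get_obs,cams
def K(c): return np.array([[c['fx'],0,c['cx']],[0,c['fy'],c['cy']],[0,0,1.]])
def ray(c,uv,z):
    "pixels -> world points on plane z"
    n=cv2.undistortPoints(np.float64(uv).reshape(-1,1,2),K(c),np.float64(c['dist'])).reshape(-1,2)
    V=np.array(c['view']);R,t=V[:3,:3],V[:3,3];o=-R.T@t
    d=np.c_[n,np.ones(len(n))]@R
    return o+d*((z-o[2])/d[:,2])[:,None]
def rect(P):
    "world xy points -> centre, long,short (mm), yaw of long axis deg"
    (cx,cy),(w,h),a=cv2.minAreaRect(np.float32(P[:,:2]*1000))
    if h>w: w,h,a=h,w,a+90
    return np.round([cx/1000,cy/1000],4),round(w,1),round(h,1),round((a+90)%180-90,1)
def blobs(c,mask,z,amin):
    for k in cv2.findContours(mask.astype(np.uint8),cv2.RETR_EXTERNAL,cv2.CHAIN_APPROX_NONE)[0]:
        if cv2.contourArea(k)>=amin: yield k.reshape(-1,2).mean(0).round(0),rect(ray(c,k,z))
def go(x,y,z,yaw):
    "tool-frame shift from the measured pose to a pointing-down pose"
    o=get_obs();p=np.array(o['ee_pos']);w=o['eef_rot'][2]
    d=np.array([x,y,z])-p
    s=(np.degrees(w)-yaw+90)%180-90
    print('x %.4f y %.4f z %.4f spin %.1f'%(d[0]*np.cos(w)+d[1]*np.sin(w),-d[2],-d[0]*np.sin(w)+d[1]*np.cos(w),s),'| now',p.round(4),np.degrees(o['eef_rot']).round(2),'t',round(o['time_s'],2),'g',round(o['grip_width'],4))
E
python3 - <<'E'
from h import *
f=np.load('pics/top0.npz');p,d=f['p'],f['d'];c=cams.get_calibration('top')
# height map
v,u=np.mgrid[0:400,0:640];n=cv2.undistortPoints(np.float64(np.c_[u.ravel(),v.ravel()]).reshape(-1,1,2),K(c),np.float64(c['dist'])).reshape(-1,2)
V=c['view'];P=(np.c_[n,np.ones(len(n))]*d.reshape(-1,1)-V[:3,3])@V[:3,:3];H=P.reshape(400,640,3)
np.save('pics/top0H.npy',H)
hsv=cv2.cvtColor(p,cv2.COLOR_RGB2HSV)
box=np.zeros((400,640),bool);box[130:290,180:440]=1
print('light');m=(hsv[...,1]<60)&(hsv[...,2]>120)&box
for b in blobs(c,m,.036,40): print(b)
print('bars by height')
m=(abs(H[...,2]-.036)<.008)&box&(hsv[...,1]<70)
for b in blobs(c,m,.036,40): print(b)
print('rests');m=(hsv[...,1]>70)&(hsv[...,0]<25)&(hsv[...,2]>70)&box;m[:,:300]=0
for b in blobs(c,m,.02,100): print(b)
print('vise blue');m=(hsv[...,0]>100)&(hsv[...,0]<125)&(hsv[...,1]>120)&box
for b in blobs(c,m,.03,100): print(b)
print('jaws z~56');m=(abs(H[...,2]-.056)<.006)&box;m[:,:360]=0
for b in blobs(c,m,.056,30): print(b)
print('fin');m=(abs(H[...,2]-.096)<.012)&box;m[:,:360]=0
for b in blobs(c,m,.096,5): print(b)
big=cv2.resize(p[130:290,180:440],None,fx=3,fy=3,interpolation=cv2.INTER_CUBIC);cv2.imwrite('pics/crop1.png',cv2.convertScaleAbs(big[:,:,::-1],alpha=1.5))
E
```

```text
light
(array([237., 254.]), (array([0.4577, 0.2261]), 78.7, 47.7, -0.4))
(array([201., 252.]), (array([0.4666, 0.3222]), 111.6, 31.7, 6.7))
(array([235., 204.]), (array([0.5885, 0.2304]), 29.5, 26.8, -0.4))
(array([271., 203.]), (array([0.5906, 0.133 ]), 54.6, 30.6, -8.9))
(array([201., 203.]), (array([0.5961, 0.3234]), 82.7, 30.0, 5.3))
bars by height
(array([202., 251.]), (array([0.4669, 0.3198]), 110.1, 34.8, 6.4))
(array([405., 209.]), (array([ 0.5639, -0.2243]), 89.0, 9.0, 72.8))
(array([408., 201.]), (array([ 0.5858, -0.2316]), 90.5, 11.7, 72.8))
(array([272., 203.]), (array([0.5898, 0.1322]), 56.0, 32.6, -8.9))
(array([201., 203.]), (array([0.5954, 0.3217]), 83.9, 31.3, 5.1))
rests
(array([322., 246.]), (array([0.4722, 0.0026]), 153.2, 59.9, 7.8))
(array([323., 178.]), (array([ 0.6476, -0.0064]), 124.7, 60.4, -4.1))
vise blue
(array([398., 224.]), (array([ 0.5058, -0.2017]), 176.3, 139.6, -16.9))
(array([410., 184.]), (array([ 0.6305, -0.2404]), 98.3, 17.7, 77.1))
jaws z~56
(array([402., 227.]), (array([ 0.5117, -0.2065]), 98.7, 75.5, 72.0))
(array([411., 193.]), (array([ 0.6045, -0.2353]), 98.8, 31.1, 72.9))
fin
(array([403., 235.]), (array([ 0.4946, -0.2013]), 29.3, 14.3, 69.9))
```

View pics/crop1.png

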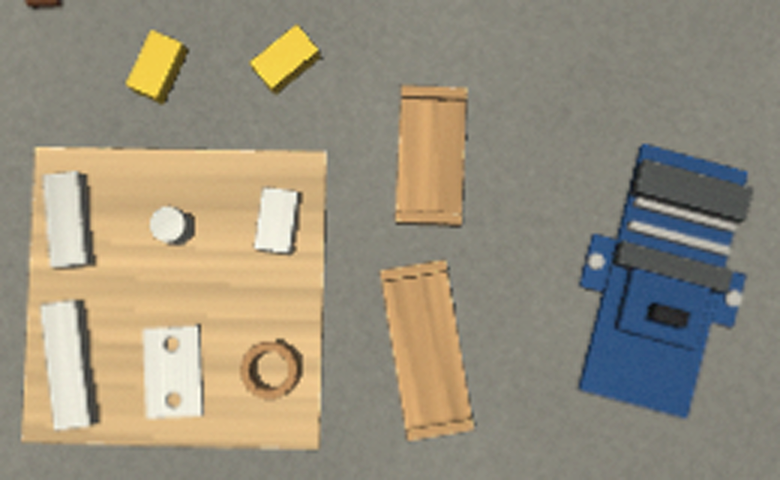

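Sizes match: bars 112/84/55, rests 153×60 and 125×60, and the two vise estimates put the face near (0.590,-0.231) with a gap of about 45 mm. The crop confirms the identities. Next I go via a close look over the vise.

```bash
python3 -c "
from h import *
go(.5,-.2,.27,-17.1)"
```

```text
x -0.1548 y -0.0728 z 0.3661 spin -47.5 | now [ 0.2356 -0.4967  0.1972] [-8.999e+01  6.000e-02 -6.463e+01] t 0.1 g 0.0939
```

```bash
python3 -m handwheel '[{"fingers":0.62,"x":-0.015,"y":-0.007,"z":0.037,"spin":-6},{"fingers":0.62,"x":-0.031,"y":-0.015,"z":0.073,"spin":-12},{"fingers":0.62,"x":-0.046,"y":-0.022,"z":0.11,"spin":-18},{"fingers":0.62,"x":-0.062,"y":-0.029,"z":0.146,"spin":-24},{"fingers":0.62,"x":-0.077,"y":-0.036,"z":0.183,"spin":-30},{"fingers":0.62,"x":-0.093,"y":-0.044,"z":0.22,"spin":-36},{"fingers":0.62,"x":-0.108,"y":-0.051,"z":0.256,"spin":-42},{"fingers":0.62,"x":-0.124,"y":-0.058,"z":0.293,"spin":-47.5},{"fingers":0.62,"x":-0.155,"y":-0.073,"z":0.366,"spin":-47.5},{"fingers":0.62,"x":-0.155,"y":-0.073,"z":0.366,"spin":-47.5}]' 30
python3 - <<'E'
from h import *
go(.59,.1325,.1,-8.9)
c=cams.get_calibration('wrist');p,d=cams.camera('wrist');np.savez('pics/w1.npz',p=p,d=d,**{k:np.array(v) for k,v in c.items()})
cv2.imwrite('pics/w1.png',p[:,:,::-1])
V=c['view'];print('cam at',(-V[:3,:3].T@V[:3,3]).round(3),'fwd',V[2,:3].round(2))
E
```

```text
time_s: 1.1
ee_pos: [0.5014, -0.1977, 0.2711]
eef_rot: [-1.571, -0.0, -0.297]
force: [-0.4, -0.8, -0.1]
grip_width: 0.0761
x -0.0120 y 0.1711 z 0.3417 spin -8.1 | now [ 0.5014 -0.1977  0.2711] [-8.998e+01 -1.000e-02 -1.704e+01] t 1.1 g 0.0761
cam at [ 0.524 -0.125  0.458] fwd [-0.08 -0.25 -0.96]
```

View pics/w1.png

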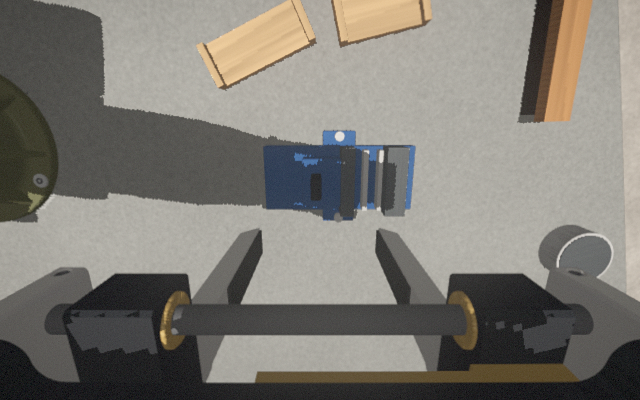

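The wrist view shows the vise between (265,145) and (413,215), with the fin at (316,187), the sliding jaw at (347,180) and the fixed jaw at (397,180). I measure it by height from here.

```bash
cat >> h.py <<'E'
def hmap(c,d):
    v,u=np.mgrid[0:400,0:640];n=cv2.undistortPoints(np.float64(np.c_[u.ravel(),v.ravel()]).reshape(-1,1,2),K(c),np.float64(c['dist'])).reshape(-1,2)
    V=np.array(c['view']);return ((np.c_[n,np.ones(len(n))]*d.reshape(-1,1)-V[:3,3])@V[:3,:3]).reshape(400,640,3)
E
python3 - <<'E'
from h import *
c=np.load('pics/w1.npz');p,d=c['p'],c['d'];print(c['fx'])
H=hmap(c,d);z=H[...,2]
box=np.zeros((400,640),bool);box[100:222,240:430]=1
for zz,t,a in((.056,.004,100),(.096,.008,20),(.042,.004,40)):
    print(zz,np.median(z[box&(abs(z-zz)<t)]))
    for k in cv2.findContours((box&(abs(z-zz)<t)).astype(np.uint8),0,1)[0]:
        if cv2.contourArea(k)>a:
            q=k.reshape(-1,2);print(q.mean(0).round(),rect(ray(c,q,zz)))
            # vise-frame extents about (0.59,-0.231)
            a_=np.radians(-17.1);Q=ray(c,q,zz)[:,:2]-[.59,-.231];X=Q@[np.cos(a_),np.sin(a_)];Y=Q@[-np.sin(a_),np.cos(a_)]
            print('   x',np.percentile(X*1e3,[2,50,98]).round(1),'y',np.percentile(Y*1e3,[2,50,98]).round(1))
E
```

```text
287.6604812475864
0.056 0.05594746390980712
[396. 182.] (array([ 0.605 , -0.2369]), 98.8, 30.9, 73.2)
   x [ 0.8 16.7 31.5] y [-50.6   0.3  48.1]
[331. 182.] (array([ 0.5126, -0.2087]), 98.6, 74.7, 73.0)
   x [-117.8  -65.8  -43.3] y [-50.7   1.5  47.9]
0.096 0.0957645338690277
[316. 189.] (array([ 0.496 , -0.2026]), 30.4, 11.7, 73.0)
   x [-104.   -98.1  -92.3] y [-15.7  -1.   14.7]
0.042 0.0419542921792012
[379. 180.] (array([ 0.5851, -0.2304]), 89.7, 7.1, 73.2)
   x [-8.1 -4.6 -1.3] y [-45.7  -0.3  42.6]
[365. 180.] (array([ 0.5648, -0.2242]), 89.7, 7.7, 73.2)
   x [-29.9 -25.4 -22.3] y [-45.7   0.4  42.6]
```

```bash
python3 -m handwheel '[{"fingers":0.62,"x":-0.001,"y":0.01,"z":0.045,"spin":-2},{"fingers":0.62,"x":-0.003,"y":0.03,"z":0.09,"spin":-3},{"fingers":0.62,"x":-0.004,"y":0.05,"z":0.13,"spin":-5},{"fingers":0.62,"x":-0.006,"y":0.07,"z":0.17,"spin":-6},{"fingers":0.62,"x":-0.007,"y":0.09,"z":0.21,"spin":-7},{"fingers":0.62,"x":-0.009,"y":0.11,"z":0.255,"spin":-8},{"fingers":0.62,"x":-0.01,"y":0.13,"z":0.30,"spin":-8.1},{"fingers":0.62,"x":-0.012,"y":0.14,"z":0.342,"spin":-8.1},{"fingers":0.62,"x":-0.012,"y":0.14,"z":0.342,"spin":-8.1},{"fingers":0.62,"x":-0.012,"y":0.14,"z":0.342,"spin":-8.1}]'
cat > bars.py <<'E'
from h import *
import sys
c=cams.get_calibration('wrist');p,d=cams.camera('wrist');H=hmap(c,d);z=H[...,2];s=cv2.cvtColor(p,cv2.COLOR_RGB2HSV)[...,1]
cv2.imwrite(sys.argv[1],p[:,:,::-1]);zt=float(sys.argv[2])
m=(abs(z-zt)<.004)&(s<70)
for b in blobs(c,m,zt,150): print(b)
E
python3 bars.py pics/w2.png .036; python3 -c "
from h import *
go(.59,.1325,.026,-8.9)"
```

```text
time_s: 2.15
ee_pos: [0.5889, 0.1306, 0.1301]
eef_rot: [-1.571, 0.001, -0.156]
force: [-0.3, -0.9, 0.7]
grip_width: 0.0761
(array([321., 198.]), (array([0.5914, 0.1329]), 55.7, 32.3, -8.9))
(array([277.,   4.]), (array([0.582 , 0.3045]), 54.6, 12.1, -9.0))
(array([143.,  17.]), (array([0.4684, 0.3204]), 112.5, 33.8, 7.0))
x 0.0005 y 0.1047 z 0.0029 spin -0.1 | now [0.5891 0.1297 0.1307] [-9.002e+01  2.000e-02 -9.020e+00] t 2.2 g 0.0758
```

View pics/w2.png

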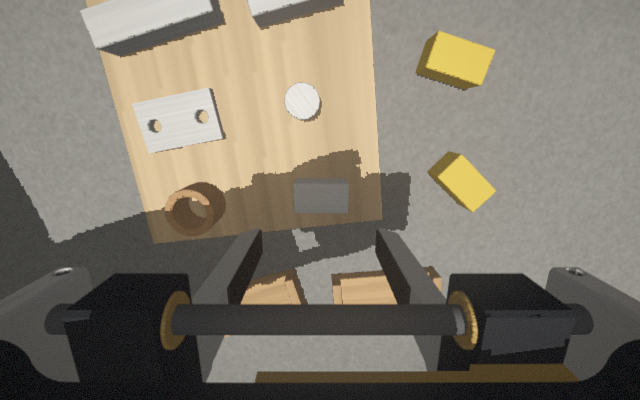

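The short bar sits at (321,198), 55.7×32.3 mm, between the fingers, with clear space at both ends.

```bash
python3 -m handwheel '[{"fingers":0.62,"x":0.002,"y":0.03,"z":0.003},{"fingers":0.62,"x":0.002,"y":0.06,"z":0.003},{"fingers":0.62,"x":0.002,"y":0.085,"z":0.003},{"fingers":0.62,"x":0.002,"y":0.104,"z":0.003},{"fingers":0.62,"x":0.002,"y":0.104,"z":0.003},{"fingers":0.1,"x":0.002,"y":0.104,"z":0.003},{"fingers":0.0,"x":0.002,"y":0.104,"z":0.003},{"fingers":0.0,"x":0.002,"y":0.104,"z":0.003},{"fingers":0.0,"x":0.002,"y":0.104,"z":0.003},{"fingers":0.0,"x":0.002,"y":0.104,"z":0.003}]' 35
python3 -c "
from h import *
go(.574,-.2275,.16,73)"
```

```text
x 0.0412 y -0.0293 z -0.3552 spin -82.0 | now [0.5891 0.1297 0.1307] [-9.002e+01  2.000e-02 -9.020e+00] t 2.2 g 0.0758validation failed for argument at $[0]...
```

```bash
python3 -m handwheel '[{"fingers":0.62,"x":0.002,"y":0.03,"z":0.003,"spin":0},{"fingers":0.62,"x":0.002,"y":0.06,"z":0.003,"spin":0},{"fingers":0.62,"x":0.002,"y":0.085,"z":0.003,"spin":0},{"fingers":0.62,"x":0.002,"y":0.104,"z":0.003,"spin":0},{"fingers":0.62,"x":0.002,"y":0.104,"z":0.003,"spin":0},{"fingers":0.1,"x":0.002,"y":0.104,"z":0.003,"spin":0},{"fingers":0.0,"x":0.002,"y":0.104,"z":0.003,"spin":0},{"fingers":0.0,"x":0.002,"y":0.104,"z":0.003,"spin":0},{"fingers":0.0,"x":0.002,"y":0.104,"z":0.003,"spin":0},{"fingers":0.0,"x":0.002,"y":0.104,"z":0.003,"spin":0}]' 35
python3 -c "
from h import *
go(.574,-.2275,.16,73)"
```

```text
time_s: 3.2
ee_pos: [0.5916, 0.1332, 0.0287]
eef_rot: [-1.57, -0.0, -0.157]
force: [-11.3, 0.2, 17.0]
grip_width: 0.0471
x 0.0392 y -0.1313 z -0.3590 spin -82.0 | now [0.5916 0.1332 0.0287] [-8.997e+01 -1.000e-02 -9.020e+00] t 3.2 g 0.0471
```

The gripper closed to 47 mm, less than the bar's length, and reads 17 N upward, so something is off. I'll look.

```bash
python3 bars.py pics/w3.png .036
```

```text
(array([312., 240.]), (array([0.5925, 0.1325]), 61.1, 34.7, -9.0))
```

View pics/w3.png

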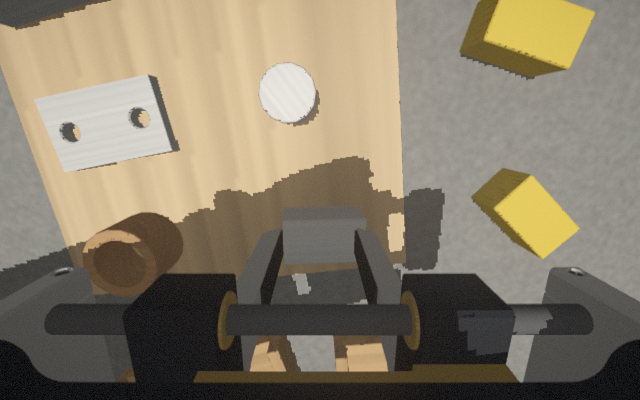

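```bash
python3 - <<'E'
from h import *
c=cams.get_calibration('wrist');p,d=cams.camera('wrist');H=hmap(c,d)
for r in (190,200,212,220,232,245,258): 
    print(r,[(u,)+tuple((H[r,u]*1e3).round(0).astype(int)) for u in range(254,390,8)])
go(.5914,.1329,.026,-8.9);print(get_obs()['force'])
cv2.imwrite('pics/w3c.png',cv2.convertScaleAbs(cv2.resize(p[190:300,220:420,::-1],None,fx=4,fy=4,interpolation=cv2.INTER_CUBIC),alpha=2))
E
```

```text
190 [(254, np.int64(548), np.int64(168), np.int64(5)), (262, np.int64(554), np.int64(166), np.int64(3)), (270, np.int64(560), np.int64(165), np.int64(4)), (278, np.int64(566), np.int64(165), np.int64(4)), (286, np.int64(572), np.int64(164), np.int64(5)), (294, np.int64(577), np.int64(162), np.int64(3)), (302, np.int64(584), np.int64(162), np.int64(4)), (310, np.int64(589), np.int64(161), np.int64(4)), (318, np.int64(595), np.int64(160), np.int64(4)), (326, np.int64(601), np.int64(159), np.int64(3)), (334, np.int64(607), np.int64(158), np.int64(4)), (342, np.int64(613), np.int64(157), np.int64(4)), (350, np.int64(619), np.int64(156), np.int64(4)), (358, np.int64(625), np.int64(155), np.int64(3)), (366, np.int64(631), np.int64(154), np.int64(5)), (374, np.int64(637), np.int64(153), np.int64(3)), (382, np.int64(643), np.int64(152), np.int64(4))]
200 [(254, np.int64(546), np.int64(160), np.int64(4)), (262, np.int64(552), np.int64(159), np.int64(5)), (270, np.int64(558), np.int64(158), np.int64(3)), (278, np.int64(564), np.int64(157), np.int64(4)), (286, np.int64(570), np.int64(156), np.i
[... 4397 characters left out ...]
p.int64(579), np.int64(124), np.int64(40)), (310, np.int64(584), np.int64(122), np.int64(39)), (318, np.int64(589), np.int64(121), np.int64(38)), (326, np.int64(595), np.int64(120), np.int64(37)), (334, np.int64(600), np.int64(119), np.int64(38)), (342, np.int64(605), np.int64(118), np.int64(37)), (350, np.int64(611), np.int64(117), np.int64(36)), (358, np.int64(615), np.int64(128), np.int64(59)), (366, np.int64(617), np.int64(136), np.int64(77)), (374, np.int64(621), np.int64(137), np.int64(81)), (382, np.int64(625), np.int64(137), np.int64(80))]
x -0.0001 y 0.0027 z -0.0004 spin -0.1 | now [0.5915 0.1333 0.0287] [-89.97  -0.    -9.02] t 3.3 g 0.0475
[-11.89606225   0.91262629  16.61703714]
```

View pics/w3c.png

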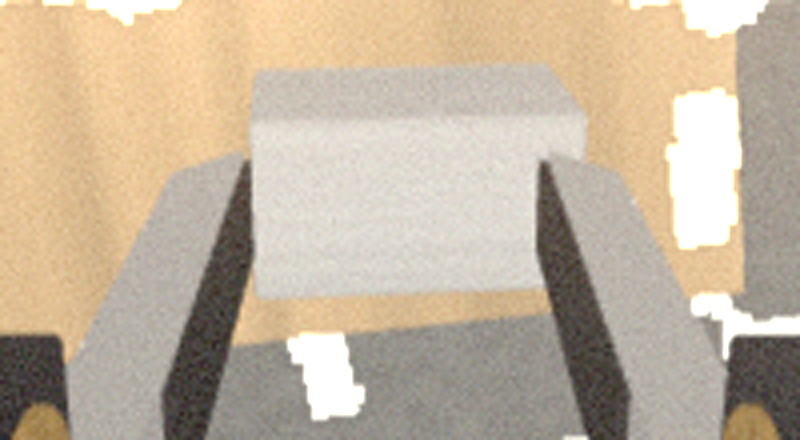

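The right finger looks to be on top of the bar, and the fingers seem to end at z≈0.04. I check the tip height in the earlier free-air picture (TCP z=0.271).

```bash
python3 - <<'E'
from h import *
c=np.load('pics/w1.npz');H=hmap(c,c['d'])
for r in (224,228,230,232,234,238,246,260): print(r,[(u,)+tuple((H[r,u]*1e3).round(0).astype(int).tolist()) for u in (245,250,255,260,262,378,380,385,390)])
E
```

```text
224 [(245, 357, -247, 0), (250, 365, -249, 1), (255, 373, -251, 1), (260, 382, -254, 2), (262, 385, -255, 1), (378, 572, -312, 1), (380, 575, -314, 0), (385, 583, -316, 0), (390, 591, -318, 0)]
228 [(245, 354, -254, -1), (250, 362, -256, 0), (255, 371, -258, 1), (260, 379, -261, 1), (262, 382, -262, 1), (378, 570, -320, 0), (380, 543, -202, 278), (385, 581, -323, 0), (390, 589, -325, 0)]
230 [(245, 353, -257, 0), (250, 462, -176, 283), (255, 465, -177, 283), (260, 467, -180, 279), (262, 380, -266, -1), (378, 541, -202, 279), (380, 542, -202, 282), (385, 545, -202, 283), (390, 589, -329, -1)]
232 [(245, 459, -176, 287), (250, 462, -177, 286), (255, 465, -178, 285), (260, 467, -180, 282), (262, 380, -269, 0), (378, 541, -202, 283), (380, 542, -202, 285), (385, 545, -202, 286), (390, 548, -203, 286)]
234 [(245, 460, -176, 289), (250, 463, -177, 290), (255, 466, -178, 289), (260, 467, -181, 283), (262, 378, -272, 0), (378, 540, -202, 286), (380, 541, -202, 286), (385, 544, -202, 290), (390, 547, -202, 290)]
238 [(245, 461, -177, 295), (250, 465, -177, 297), (255, 466, -180, 291), (260, 466, -183, 283), (262, 376, -279, 0), (378, 539, -204, 287), (380, 540, -202, 293), (385, 543, -201, 296), (390, 545, -202, 296)]
246 [(245, 464, -177, 308), (250, 466, -179, 304), (255, 466, -183, 298), (260, 465, -188, 285), (262, 464, -191, 279), (378, 538, -209, 288), (380, 539, -207, 293), (385, 540, -202, 305), (390, 543, -201, 308)]
260 [(245, 467, -180, 321), (250, 466, -185, 312), (255, 464, -190, 301), (260, 358, -317, -1), (262, 362, -318, 1), (378, 556, -377, 1), (380, 536, -214, 297), (385, 538, -208, 309), (390, 540, -204, 318)]
```

The free-air tips are at z≈0.279 with the TCP reading 0.271, and the contact height (0.037 against 0.0287) agrees. So the tips really stand about 8 mm above the reported TCP height, not 19 mm below it; x and y agree. I'll treat tip z as ee_z+0.008 from here. Back off, then look again.

```bash
python3 -m handwheel '[{"fingers":0.05,"x":0,"y":-0.006,"z":0,"spin":0},{"fingers":0.62,"x":0,"y":-0.02,"z":0,"spin":0},{"fingers":0.62,"x":0,"y":-0.05,"z":0,"spin":0},{"fingers":0.62,"x":0,"y":-0.08,"z":0,"spin":0},{"fingers":0.62,"x":0,"y":-0.08,"z":0,"spin":0},{"fingers":0.62,"x":0,"y":-0.08,"z":0,"spin":0},{"fingers":0.62,"x":0,"y":-0.08,"z":0,"spin":0},{"fingers":0.62,"x":0,"y":-0.08,"z":0,"spin":0},{"fingers":0.62,"x":0,"y":-0.08,"z":0,"spin":0},{"fingers":0.62,"x":0,"y":-0.08,"z":0,"spin":0}]' 35
python3 bars.py pics/w4.png .036; python3 - <<'E'
from h import *
go(.5914,.1329,.0,-8.9)
c=cams.get_calibration('wrist');p,d=cams.camera('wrist');H=hmap(c,d);o=get_obs();print(o['ee_pos'][2].round(4),o['force'].round(1))
r=H[200:260,200:440].reshape(-1,3);k=r[(r[:,2]>.08)];print('lowest finger z',np.percentile(k[:,2],[0.2,1,3]).round(4))
b=r[abs(r[:,2]-.036)<.008];print('bar top tilt',np.linalg.lstsq(np.c_[b[:,:2],np.ones(len(b))],b[:,2],rcond=None)[0].round(3))
E
```

```text
time_s: 4.3
ee_pos: [0.5915, 0.1329, 0.1063]
eef_rot: [-1.571, 0.001, -0.158]
force: [-0.3, 0.8, 0.0]
grip_width: 0.0763
(array([320., 207.]), (array([0.5928, 0.1329]), 55.6, 32.0, -9.0))
(array([257.,   3.]), (array([0.5706, 0.303 ]), 29.7, 6.9, -9.1))
(array([122.,  14.]), (array([0.4684, 0.3198]), 111.7, 33.5, 5.9))
x -0.0001 y 0.1064 z -0.0000 spin -0.1 | now [0.5915 0.1329 0.1064] [-9.001e+01  3.000e-02 -9.030e+00] t 4.35 g 0.0765
0.1065 [0.1 0.3 0.1]
lowest finger z [0.1142 0.1147 0.1162]
bar top tilt [-0.006 -0.02   0.042]
```

The bar is flat again at (0.5928,0.1329) and the tip offset is confirmed at +8 mm. Now the real grasp.

```bash
python3 -m handwheel '[{"fingers":0.62,"x":0.001,"y":0.03,"z":0,"spin":0},{"fingers":0.62,"x":0.001,"y":0.06,"z":0,"spin":0},{"fingers":0.62,"x":0.001,"y":0.085,"z":0,"spin":0},{"fingers":0.62,"x":0.001,"y":0.1055,"z":0,"spin":0},{"fingers":0.62,"x":0.001,"y":0.1055,"z":0,"spin":0},{"fingers":0.1,"x":0.001,"y":0.1055,"z":0,"spin":0},{"fingers":0.0,"x":0.001,"y":0.1055,"z":0,"spin":0},{"fingers":0.0,"x":0.001,"y":0.1055,"z":0,"spin":0},{"fingers":0.0,"x":0.001,"y":0.1055,"z":0,"spin":0},{"fingers":0.0,"x":0.001,"y":0.1055,"z":0,"spin":0}]' 35
python3 -c "
from h import *
go(.5735,-.2273,.10,73);print(get_obs()['force'])"
```

```text
time_s: 5.4
ee_pos: [0.5932, 0.1329, 0.0025]
eef_rot: [-1.57, -0.002, -0.158]
force: [-1.7, 0.0, 6.8]
grip_width: 0.0557
x 0.0371 y -0.0975 z -0.3588 spin -82.0 | now [0.5932 0.1329 0.0025] [-89.97  -0.09  -9.03] t 5.4 g 0.0557
[-1.71019422e+00  3.13426369e-03  6.76590125e+00]
```

```bash
python3 -m handwheel '[{"fingers":0.0,"x":0,"y":-0.04,"z":0,"spin":0},{"fingers":0.0,"x":0.002,"y":-0.07,"z":-0.03,"spin":-8},{"fingers":0.0,"x":0.006,"y":-0.0975,"z":-0.07,"spin":-16},{"fingers":0.0,"x":0.011,"y":-0.0975,"z":-0.115,"spin":-24},{"fingers":0.0,"x":0.016,"y":-0.0975,"z":-0.16,"spin":-32},{"fingers":0.0,"x":0.021,"y":-0.0975,"z":-0.205,"spin":-40},{"fingers":0.0,"x":0.026,"y":-0.0975,"z":-0.25,"spin":-48},{"fingers":0.0,"x":0.031,"y":-0.0975,"z":-0.295,"spin":-56},{"fingers":0.0,"x":0.035,"y":-0.0975,"z":-0.335,"spin":-64},{"fingers":0.0,"x":0.037,"y":-0.0975,"z":-0.359,"spin":-72}]' 35
python3 -c "
from h import *
go(.5735,-.2273,.10,73)"
```

```text
time_s: 6.4
ee_pos: [0.5722, -0.2304, 0.0989]
eef_rot: [-1.571, 0.0, 1.103]
force: [0.8, 0.9, -2.0]
grip_width: 0.0559
x 0.0034 y -0.0011 z 0.0002 spin -9.8 | now [ 0.5722 -0.2304  0.0989] [-9.001e+01  1.000e-02  6.319e+01] t 6.4 g 0.0559
```

```bash
python3 -m handwheel '[{"fingers":0.0,"x":0.003,"y":0,"z":0,"spin":-5},{"fingers":0.0,"x":0.003,"y":0,"z":0,"spin":-9.8},{"fingers":0.0,"x":0.003,"y":0.01,"z":0,"spin":-9.8},{"fingers":0.0,"x":0.003,"y":0.02,"z":0,"spin":-9.8},{"fingers":0.0,"x":0.003,"y":0.02,"z":0,"spin":-9.8},{"fingers":0.0,"x":0.003,"y":0.02,"z":0,"spin":-9.8},{"fingers":0.0,"x":0.003,"y":0.02,"z":0,"spin":-9.8},{"fingers":0.0,"x":0.003,"y":0.02,"z":0,"spin":-9.8},{"fingers":0.0,"x":0.003,"y":0.02,"z":0,"spin":-9.8},{"fingers":0.0,"x":0.003,"y":0.02,"z":0,"spin":-9.8}]' 35
python3 - <<'E'
from h import *
go(.5735,-.2273,.038,73)
c=cams.get_calibration('wrist');p,d=cams.camera('wrist');H=hmap(c,d);z=H[...,2]
cv2.imwrite('pics/w5.png',p[:,:,::-1]);s=cv2.cvtColor(p,cv2.COLOR_RGB2HSV)[...,1]
F=np.array([.5904,-.2324]);a=np.radians(-17);ex=np.array([np.cos(a),np.sin(a)]);ey=np.array([-ex[1],ex[0]])
zt=z[(z>.08)&(s<60)];h,e=np.histogram(z[150:260,240:400],bins=np.arange(.03,.15,.003));print(list(zip(e.round(3).tolist(),h.tolist())))
for zz in(.056,.114):
  for k in cv2.findContours((abs(z-zz)<.004).astype(np.uint8),0,1)[0]:
    if cv2.contourArea(k)>200:
        P=ray(c,k,zz);print(zz,k.reshape(-1,2).mean(0).round(),rect(P),'vx',np.percentile((P[:,:2]-F)@ex*1e3,[2,98]).round(1),'vy',np.percentile((P[:,:2]-F)@ey*1e3,[2,98]).round(1))
E
```

```text
time_s: 7.4
ee_pos: [0.5743, -0.2249, 0.0789]
eef_rot: [-1.571, 0.0, 1.27]
force: [-0.4, 0.1, -2.1]
grip_width: 0.0559
x -0.0025 y 0.0409 z 0.0000 spin -0.2 | now [ 0.5743 -0.2249  0.0789] [-90.02   0.    72.76] t 7.4 g 0.0559
[(0.03, 139), (0.033, 118), (0.036, 143), (0.039, 645), (0.042, 413), (0.045, 13), (0.048, 34), (0.051, 50), (0.054, 4828), (0.057, 204), (0.06, 0), (0.063, 0), (0.066, 0), (0.069, 0), (0.072, 0), (0.075, 0), (0.078, 0), (0.081, 68), (0.084, 106), (0.087, 149), (0.09, 155), (0.093, 183), (0.096, 202), (0.099, 207), (0.102, 230), (0.105, 243), (0.108, 323), (0.111, 2675), (0.114, 117), (0.117, 115), (0.12, 121), (0.123, 128), (0.126, 120), (0.129, 112), (0.132, 11), (0.135, 0), (0.138, 0), (0.141, 0), (0.144, 0)]
0.056 [316. 145.] (array([ 0.5129, -0.2083]), 99.5, 74.3, 72.8) vx [-118.4  -44.1] vy [-49.2  49.8]
0.114 [319. 254.] (array([ 0.5723, -0.2247]), 81.3, 31.6, 72.8) vx [-35.3  -3.7] vy [-37.   40.8]
```

View pics/w5.png

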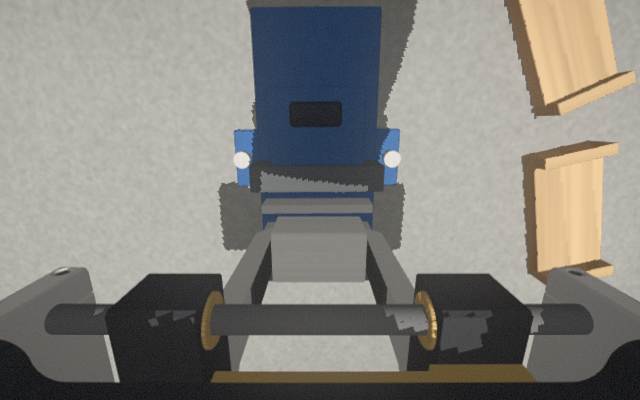

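The bar hangs level over the gap. Its top is at 0.1125, 3.7 mm off the fixed jaw and about 8.8 mm off the sliding jaw, with 0.1° yaw error and 2 mm to correct along the jaws. The seat is at ee_z≈0.0405.

```bash
python3 -m handwheel '[{"fingers":0.0,"x":-0.0022,"y":0,"z":-0.002,"spin":0},{"fingers":0.0,"x":-0.0022,"y":0.01,"z":-0.002,"spin":0},{"fingers":0.0,"x":-0.0022,"y":0.02,"z":-0.002,"spin":0},{"fingers":0.0,"x":-0.0022,"y":0.028,"z":-0.002,"spin":0},{"fingers":0.0,"x":-0.0022,"y":0.033,"z":-0.002,"spin":0},{"fingers":0.0,"x":-0.0022,"y":0.036,"z":-0.002,"spin":0},{"fingers":0.0,"x":-0.0022,"y":0.038,"z":-0.002,"spin":0},{"fingers":0.0,"x":-0.0022,"y":0.038,"z":-0.002,"spin":0},{"fingers":0.0,"x":-0.0022,"y":0.038,"z":-0.002,"spin":0},{"fingers":0.0,"x":-0.0022,"y":0.038,"z":-0.002,"spin":0}]' 35
```

```text
time_s: 8.45
ee_pos: [0.5756, -0.2276, 0.041]
eef_rot: [-1.571, 0.0, 1.27]
force: [-0.7, 0.1, -2.2]
grip_width: 0.0558
```

```bash
python3 -m handwheel '[{"fingers":0.0,"x":0,"y":0.001,"z":0,"spin":0},{"fingers":0.0,"x":0,"y":0.0015,"z":0,"spin":0},{"fingers":0.0,"x":0,"y":0.0015,"z":0,"spin":0},{"fingers":0.45,"x":0,"y":0.001,"z":0,"spin":0},{"fingers":0.45,"x":0,"y":0.001,"z":0,"spin":0},{"fingers":0.45,"x":0,"y":0.001,"z":0,"spin":0},{"fingers":0.45,"x":0,"y":-0.02,"z":0,"spin":0},{"fingers":0.45,"x":0,"y":-0.05,"z":0,"spin":0},{"fingers":0.45,"x":0,"y":-0.09,"z":0,"spin":0},{"fingers":0.45,"x":0,"y":-0.09,"z":0,"spin":0}]' 35
cat > vise.py <<'E'
from h import *
import sys
c=cams.get_calibration('wrist');p,d=cams.camera('wrist');H=hmap(c,d);z=H[...,2]
cv2.imwrite(sys.argv[1],p[:,:,::-1])
F=np.array([.5904,-.2324]);a=np.radians(-17);ex=np.array([np.cos(a),np.sin(a)]);ey=np.array([-ex[1],ex[0]])
D=(H[...,:2]-F);near=(abs(D@ey)<.06)&((D@ex)>-.13)&((D@ex)<.05)
for zz in(.056,.074,.096):
  for k in cv2.findContours((near&(abs(z-zz)<.005)).astype(np.uint8),0,1)[0]:
    if cv2.contourArea(k)>60:
        P=ray(c,k,zz);print(zz,k.reshape(-1,2).mean(0).round(),rect(P),'vx',np.percentile((P[:,:2]-F)@ex*1e3,[2,50,98]).round(1),'vy',np.percentile((P[:,:2]-F)@ey*1e3,[2,50,98]).round(1))
b=H[near&(abs(z-.074)<.006)];print('bar top z',np.median(b[:,2]).round(4),'tilt',np.linalg.lstsq(np.c_[b[:,:2],np.ones(len(b))],b[:,2],rcond=None)[0][:2].round(3))
E
python3 vise.py pics/w6.png; python3 -c "
from h import *
go(.495,-.2032,.18,-17)"
```

```text
time_s: 9.45
ee_pos: [0.5775, -0.2285, 0.1362]
eef_rot: [-1.579, 0.001, 1.27]
force: [0.6, -0.5, 0.2]
grip_width: 0.068
0.056 [320. 233.] (array([ 0.6048, -0.2365]), 99.3, 30.8, 72.9) vx [-0.5 11.6 30.5] vy [-49.    0.   49.7]
0.056 [319. 186.] (array([ 0.5602, -0.2235]), 55.0, 1.9, 72.8) vx [-32.4 -31.3 -30.4] vy [-26.9  -0.3  25.9]
0.056 [319. 135.] (array([ 0.5129, -0.2084]), 99.6, 74.5, 72.8) vx [-118.5  -69.7  -43.9] vy [-49.2  -0.2  49.7]
0.074 [319. 206.] (array([ 0.5742, -0.228 ]), 55.6, 32.0, 72.9) vx [-31.9 -17.   -0.7] vy [-28.2  -0.4  27.1]
0.096 [319. 110.] (array([ 0.496 , -0.2033]), 29.5, 12.9, 72.8) vx [-105.3  -98.9  -92.3] vy [-14.5  -0.1  14.9]
bar top z 0.0738 tilt [ 0.021 -0.008]
x -0.0004 y -0.0467 z 0.0852 spin 89.8 | now [ 0.5765 -0.2281  0.1333] [-9.027e+01  4.000e-02  7.277e+01] t 9.5 g 0.0683
```

Seated: bar top at 0.0738, flat, 0.7 mm off the fixed face and centred along the jaws to 0.5 mm. I'll close the jaw by pushing the fin from behind with shut fingers.

```bash
python3 -m handwheel '[{"fingers":-1,"x":0,"y":0,"z":0.035,"spin":0},{"fingers":-1,"x":0,"y":0,"z":0.07,"spin":0},{"fingers":-1,"x":0,"y":0,"z":0.106,"spin":0},{"fingers":-1,"x":0,"y":0,"z":0.106,"spin":0},{"fingers":-1,"x":0,"y":0.025,"z":0.106,"spin":0},{"fingers":-1,"x":0,"y":0.05,"z":0.106,"spin":0},{"fingers":-1,"x":0,"y":0.075,"z":0.106,"spin":0},{"fingers":-1,"x":0,"y":0.075,"z":0.106,"spin":0},{"fingers":-1,"x":0,"y":0.075,"z":0.106,"spin":0},{"fingers":-1,"x":0,"y":0.075,"z":0.106,"spin":0}]' 20
python3 - <<'E'
from h import *
go(.4756,-.1973,.058,73)
o=get_obs();a=np.radians(-17);print('vx',(np.array(o['ee_pos'][:2])-[.5904,-.2324])@[np.cos(a),np.sin(a)],o['force'])
E
```

```text
time_s: 10.5
ee_pos: [0.4749, -0.1965, 0.0568]
eef_rot: [-1.572, 0.0, 1.27]
force: [0.6, -0.8, 0.5]
grip_width: 0.0003
x -0.0006 y -0.0012 z -0.0009 spin -0.2 | now [ 0.4749 -0.1965  0.0568] [-9.008e+01  1.000e-02  7.278e+01] t 10.5 g 0.0003
vx -0.12096724133154046 [ 0.57947733 -0.84239708  0.46861051]
```

Push 17 mm first, gently, then read the force.

```bash
python3 -m handwheel '[{"fingers":-1,"x":0,"y":0,"z":-0.003,"spin":0},{"fingers":-1,"x":0,"y":0,"z":-0.006,"spin":0},{"fingers":-1,"x":0,"y":0,"z":-0.009,"spin":0},{"fingers":-1,"x":0,"y":0,"z":-0.011,"spin":0},{"fingers":-1,"x":0,"y":0,"z":-0.013,"spin":0},{"fingers":-1,"x":0,"y":0,"z":-0.0145,"spin":0},{"fingers":-1,"x":0,"y":0,"z":-0.016,"spin":0},{"fingers":-1,"x":0,"y":0,"z":-0.017,"spin":0},{"fingers":-1,"x":0,"y":0,"z":-0.018,"spin":0},{"fingers":-1,"x":0,"y":0,"z":-0.018,"spin":0}]' 20
python3 - <<'E'
from h import *
o=get_obs();a=np.radians(-17);print('vx',(np.array(o['ee_pos'][:2])-[.5904,-.2324])@[np.cos(a),np.sin(a)],o['force'])
E
python3 vise.py pics/w7.png
```

```text
time_s: 11.5
ee_pos: [0.4914, -0.2015, 0.056]
eef_rot: [-1.57, -0.0, 1.27]
force: [-3.0, 0.1, 3.6]
grip_width: 0.0007
vx -0.10367280385976124 [-2.99208487  0.12870823  3.60283072]
0.056 [284. 249.] (array([ 0.4959, -0.2268]), 33.1, 24.3, -17.2) vx [-108.6  -95.4  -75.4] vy [-34.3 -23.4 -10.8]
0.056 [353. 248.] (array([ 0.5089, -0.1847]), 34.3, 26.3, -14.6) vx [-108.5  -96.4  -75.3] vy [ 9.3 23.1 34.8]
0.074 [318. 354.] (array([ 0.5699, -0.2264]), 28.6, 6.5, -17.4) vx [-35.6 -21.2  -7.1] vy [-3.6 -1.4  2.9]
0.074 [318. 234.] (array([ 0.4833, -0.1997]), 24.5, 5.4, 72.8) vx [-114.7 -112.  -109.8] vy [-12.3   0.3  11.8]
0.096 [319. 249.] (array([ 0.4832, -0.1996]), 25.0, 6.4, 71.0) vx [-115.  -112.6 -109.6] vy [-12.4   0.3  12.4]
bar top z 0.0737 tilt [-0.004  0.026]
```

```bash
python3 -m handwheel '[{"fingers":-1,"x":0,"y":0,"z":-0.001,"spin":0},{"fingers":-1,"x":0,"y":0,"z":-0.0015,"spin":0},{"fingers":-1,"x":0,"y":0,"z":-0.002,"spin":0},{"fingers":-1,"x":0,"y":0,"z":-0.0025,"spin":0},{"fingers":-1,"x":0,"y":0,"z":-0.003,"spin":0},{"fingers":-1,"x":0,"y":0,"z":-0.0035,"spin":0},{"fingers":-1,"x":0,"y":0,"z":-0.004,"spin":0},{"fingers":-1,"x":0,"y":0,"z":-0.0045,"spin":0},{"fingers":-1,"x":0,"y":0,"z":-0.0045,"spin":0},{"fingers":-1,"x":0,"y":0,"z":-0.0045,"spin":0}]' 20
python3 - <<'E'
from h import *
o=get_obs();a=np.radians(-17);print('vx',(np.array(o['ee_pos'][:2])-[.5904,-.2324])@[np.cos(a),np.sin(a)],o['force'])
E
```

```text
time_s: 12.55
ee_pos: [0.4923, -0.2018, 0.0559]
eef_rot: [-1.562, -0.0, 1.27]
force: [-34.4, 11.2, 26.7]
grip_width: 0.0003
vx -0.10275815111720014 [-34.37454646  11.21705692  26.68642195]
```

36 N along the jaw direction, so it is closed. I back off, rise and check.

```bash
python3 -m handwheel '[{"fingers":-1,"x":0,"y":0,"z":0.005,"spin":0},{"fingers":-1,"x":0,"y":0,"z":0.012,"spin":0},{"fingers":-1,"x":0,"y":-0.03,"z":0.02,"spin":0},{"fingers":-1,"x":0,"y":-0.06,"z":0.0,"spin":0},{"fingers":-1,"x":0,"y":-0.09,"z":-0.04,"spin":0},{"fingers":-1,"x":0,"y":-0.12,"z":-0.08,"spin":0},{"fingers":-1,"x":0,"y":-0.12,"z":-0.1,"spin":0},{"fingers":-1,"x":0,"y":-0.12,"z":-0.1,"spin":0},{"fingers":-1,"x":0,"y":-0.12,"z":-0.1,"spin":0},{"fingers":-1,"x":0,"y":-0.12,"z":-0.1,"spin":0}]' 20
python3 vise.py pics/w8.png;  python3 -c "
from h import *
go(.4684,.3200,.12,96.5)"
```

```text
time_s: 13.55
ee_pos: [0.5905, -0.2322, 0.1753]
eef_rot: [-1.57, -0.0, 1.27]
force: [-1.4, 0.2, -0.2]
grip_width: 0.0005
0.056 [319. 209.] (array([ 0.6049, -0.2364]), 99.6, 30.1, 72.8) vx [ 0.1 13.1 30.2] vy [-49.2   0.5  50. ]
0.056 [319. 134.] (array([ 0.5259, -0.2123]), 99.7, 75.5, 72.8) vx [-105.4  -56.2  -30.8] vy [-49.2   0.3  49.8]
0.074 [319. 184.] (array([ 0.5755, -0.2284]), 55.6, 32.3, 72.8) vx [-31.6 -16.    0.7] vy [-28.2  -0.1  26.9]
0.096 [319. 112.] (array([ 0.5085, -0.2076]), 29.2, 13.5, 72.8) vx [-92.4 -85.7 -78.9] vy [-14.8   0.2  14.4]
bar top z 0.0738 tilt [ 0.023 -0.007]
x 0.4913 y 0.0556 z 0.2803 spin -23.7 | now [ 0.5905 -0.2323  0.1756] [-89.97  -0.    72.77] t 13.6 g 0.0003
```

View pics/w8.png

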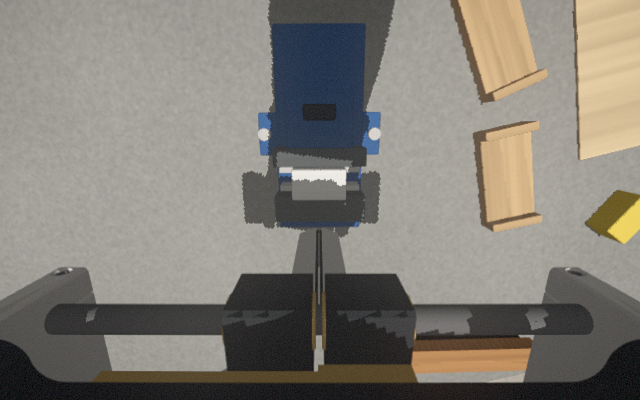

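Clamped: bar top 0.0738, spanning −31.6 to 0.7 mm off the face, gap closed, and the fin 86 mm behind the face (nominal 87). In the picture the jaws close on the bar at (319,184). Now the long bar.

```bash
python3 -m handwheel '[{"fingers":0.3,"x":0.042,"y":0,"z":0.024,"spin":-2.4},{"fingers":0.3,"x":0.084,"y":0,"z":0.048,"spin":-4.8},{"fingers":0.3,"x":0.126,"y":0,"z":0.072,"spin":-7},{"fingers":0.3,"x":0.168,"y":0,"z":0.096,"spin":-9.5},{"fingers":0.3,"x":0.21,"y":0,"z":0.12,"spin":-12},{"fingers":0.3,"x":0.252,"y":0,"z":0.144,"spin":-14.5},{"fingers":0.3,"x":0.294,"y":0,"z":0.168,"spin":-17},{"fingers":0.3,"x":0.336,"y":0,"z":0.192,"spin":-19.5},{"fingers":0.3,"x":0.378,"y":0,"z":0.216,"spin":-22},{"fingers":0.3,"x":0.42,"y":0,"z":0.24,"spin":-23.7}]' 35
python3 -c "
from h import *
go(.4684,.3200,.11,96.5)"
```

```text
time_s: 14.6
ee_pos: [0.4852, 0.2413, 0.1761]
eef_rot: [-1.571, -0.0, 1.685]
force: [0.6, -1.1, 0.5]
grip_width: 0.0612
x 0.0801 y 0.0661 z 0.0077 spin 0.1 | now [0.4852 0.2413 0.1761] [-9.004e+01 -1.000e-02  9.656e+01] t 14.6 g 0.0612
```

```bash
python3 -m handwheel '[{"fingers":0.3,"x":0.03,"y":0.015,"z":0.003,"spin":0},{"fingers":0.3,"x":0.06,"y":0.035,"z":0.006,"spin":0},{"fingers":0.3,"x":0.08,"y":0.05,"z":0.008,"spin":0},{"fingers":0.3,"x":0.08,"y":0.06,"z":0.008,"spin":0},{"fingers":0.3,"x":0.08,"y":0.066,"z":0.008,"spin":0},{"fingers":0.3,"x":0.08,"y":0.066,"z":0.008,"spin":0},{"fingers":0.3,"x":0.08,"y":0.066,"z":0.008,"spin":0},{"fingers":0.3,"x":0.08,"y":0.066,"z":0.008,"spin":0},{"fingers":0.3,"x":0.08,"y":0.066,"z":0.008,"spin":0},{"fingers":0.3,"x":0.08,"y":0.066,"z":0.008,"spin":0}]' 35
python3 bars.py pics/w9.png .036;python3 -c "
from h import *
go(.4684,.3200,.0015,96.5)"
```

```text
time_s: 15.6
ee_pos: [0.4696, 0.3182, 0.1101]
eef_rot: [-1.571, -0.0, 1.683]
force: [-0.3, -0.4, -0.4]
grip_width: 0.061
(array([309., 344.]), (array([0.6263, 0.3248]), 30.8, 22.3, -83.5))
(array([310., 295.]), (array([0.5644, 0.3194]), 31.3, 22.3, -83.5))
(array([323., 201.]), (array([0.4674, 0.3216]), 111.6, 31.8, 6.5))
x 0.0019 y 0.1085 z 0.0009 spin -0.0 | now [0.4695 0.3183 0.11  ] [-9.002e+01 -1.000e-02  9.646e+01] t 15.65 g 0.061
```

View pics/w9.png

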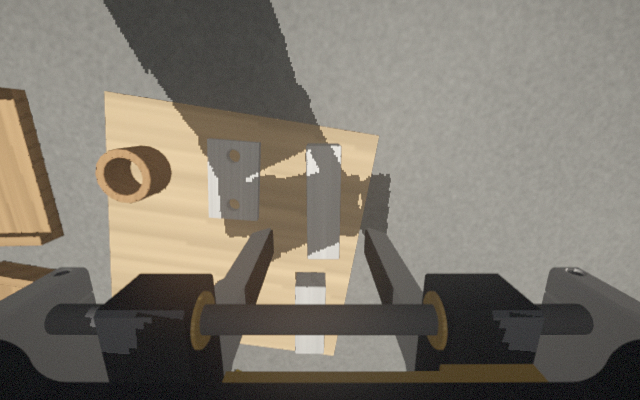

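The long bar at (323,201) measures 111.6×31.8 mm, centred at (0.4674,0.3216), yaw 6.5°, and the plate clears the left finger.

```bash
python3 -m handwheel '[{"fingers":0.3,"x":0.0035,"y":0.03,"z":0.002,"spin":0},{"fingers":0.3,"x":0.0035,"y":0.06,"z":0.002,"spin":0},{"fingers":0.3,"x":0.0035,"y":0.088,"z":0.002,"spin":0},{"fingers":0.3,"x":0.0035,"y":0.107,"z":0.002,"spin":0},{"fingers":0.3,"x":0.0035,"y":0.107,"z":0.002,"spin":0},{"fingers":-0.5,"x":0.0035,"y":0.107,"z":0.002,"spin":0},{"fingers":-0.5,"x":0.0035,"y":0.107,"z":0.002,"spin":0},{"fingers":-0.5,"x":0.0035,"y":0.107,"z":0.002,"spin":0},{"fingers":-0.5,"x":0.0035,"y":0.107,"z":0.002,"spin":0},{"fingers":-0.5,"x":0.0035,"y":0.107,"z":0.002,"spin":0}]' 35
python3 -c "
from h import *
go(.4722,.0026,.09,97.8);print(get_obs()['force'])"
```

```text
time_s: 16.65
ee_pos: [0.4674, 0.3219, 0.0036]
eef_rot: [-1.572, -0.001, 1.684]
force: [-0.9, -0.8, 5.9]
grip_width: 0.0319
x -0.3178 y -0.0864 z 0.0312 spin -1.3 | now [0.4674 0.3219 0.0036] [-9.007e+01 -4.000e-02  9.647e+01] t 16.65 g 0.0319
[-0.92938249 -0.77232089  5.89265773]
```

```bash
python3 -m handwheel '[{"fingers":-0.5,"x":0,"y":-0.04,"z":0,"spin":0},{"fingers":-0.5,"x":0,"y":-0.08,"z":0,"spin":0},{"fingers":-0.5,"x":-0.03,"y":-0.1,"z":0.005,"spin":0},{"fingers":-0.5,"x":-0.075,"y":-0.1,"z":0.01,"spin":0},{"fingers":-0.5,"x":-0.12,"y":-0.1,"z":0.015,"spin":0},{"fingers":-0.5,"x":-0.165,"y":-0.1,"z":0.02,"spin":0},{"fingers":-0.5,"x":-0.21,"y":-0.1,"z":0.025,"spin":-1},{"fingers":-0.5,"x":-0.25,"y":-0.1,"z":0.028,"spin":-1.3},{"fingers":-0.5,"x":-0.29,"y":-0.1,"z":0.031,"spin":-1.3},{"fingers":-0.5,"x":-0.318,"y":-0.1,"z":0.031,"spin":-1.3}]' 35
cat > rest.py <<'E'
from h import *
import sys
def rests(c,p,d):
    H=hmap(c,d);z=H[...,2];hsv=cv2.cvtColor(p,cv2.COLOR_RGB2HSV)
    m=(hsv[...,1]>50)&(hsv[...,0]<28)&(z>.009)&(z<.034)
    for k in cv2.findContours(m.astype(np.uint8),0,1)[0]:
        if cv2.contourArea(k)>400:
            k=k.reshape(-1,2);P=H[k[:,1],k[:,0]]
            mm=np.zeros(m.shape,np.uint8);cv2.drawContours(mm,[k.reshape(-1,1,2)],-1,1,-1);Q=H[(mm>0)&m]
            t=Q[(Q[:,2]<.018)&(Q[:,2]>.011)];s=Q[Q[:,2]>.025]
            print(k.mean(0).round(),'all',rect(P),'board z',np.median(t[:,2]).round(4),'board',rect(t),'stops',rect(s) if len(s)>20 else None)
if __name__=='__main__':
    for f in sys.argv[1:]:
        if f.endswith('npz'): c=np.load(f);rests(c if 'fx' in c else cams.get_calibration('top'),c['p'],c['d'])
        else:
            c=cams.get_calibration('wrist');p,d=cams.camera('wrist');cv2.imwrite(f,p[:,:,::-1]);rests(c,p,d)
E
python3 rest.py pics/top0.npz pics/w1.npz pics/w10.png; python3 -c "
from h import *
go(.4722,.0026,.013,97.8)"
```

```text
time_s: 17.65
ee_pos: [0.4716, -0.0001, 0.1028]
eef_rot: [-1.571, 0.0, 1.705]
force: [-1.0, 0.4, -3.0]
grip_width: 0.0317
[ 68. 315.] all (array([0.2991, 0.6992]), 360.7, 41.5, 11.2) board z 0.0168 board (array([0.2988, 0.6993]), 357.1, 41.5, 10.9) stops (array([0.2964, 0.6961]), 345.9, 34.9, 10.8)
[322. 246.] all (array([0.4719, 0.0023]), 152.2, 59.8, 7.8) board z 0.015 board (array([0.4717, 0.0023]), 132.4, 59.8, 7.8) stops (array([0.4718, 0.0027]), 152.1, 59.3, 7.9)
[323. 181.] all (array([ 0.6464, -0.0069]), 124.5, 60.1, -4.0) board z 0.0149 board (array([ 0.6417, -0.0067]), 114.8, 59.8, -3.9) stops (array([ 0.6463, -0.007 ]), 124.3, 57.3, -4.5)
[194. 111.] all (array([0.8588, 0.349 ]), 119.2, 32.2, -0.3) board z 0.0162 board (array([0.8588, 0.349 ]), 119.2, 32.2, -0.3) stops None
[378.  16.] all (array([ 0.6476, -0.0106]), 125.2, 53.9, -4.1) board z 0.0146 board (array([ 0.6462, -0.0105]), 122.4, 53.9, -4.1) stops (array([ 0.6468, -0.0128]), 124.1, 50.6, -4.6)
[257.  43.] all (array([0.4732, 0.0018]), 152.2, 61.0, 7.9) board z 0.0147 board (array([0.4737, 0.0018]), 149.5, 61.0, 
[... 154 characters left out ...]
, -0.0025]), 55.7, 50.8, -86.6) stops None
[474. 218.] all (array([0.4632, 0.1488]), 33.8, 16.1, -26.8) board z 0.0145 board (array([0.4636, 0.1513]), 31.1, 11.3, -21.9) stops (array([0.4632, 0.1488]), 33.8, 16.1, -26.8)
[451. 202.] all (array([0.4537, 0.1261]), 49.2, 20.9, -21.6) board z 0.0146 board (array([0.4518, 0.1247]), 46.9, 17.2, -25.6) stops (array([0.4536, 0.126 ]), 49.2, 21.1, -21.6)
[332. 164.] all (array([ 0.4479, -0.0013]), 100.6, 59.8, 7.8) board z 0.0148 board (array([ 0.4479, -0.0013]), 100.6, 59.9, 7.8) stops (array([ 0.4031, -0.0074]), 59.6, 8.7, -82.3)
x 0.0051 y 0.0898 z -0.0007 spin -0.2 | now [ 0.4722 -0.0025  0.1028] [-8.999e+01  6.000e-02  9.765e+01] t 17.7 g 0.0317
```

View pics/w10.png

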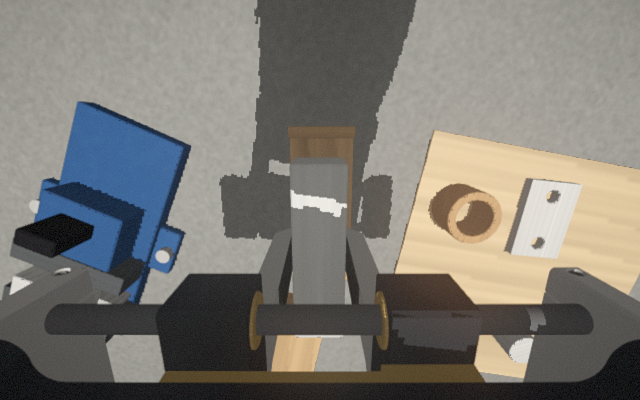

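The rest comes out at (0.4730,0.0022), yaw 7.8°, from the top and two wrist views. In the picture the bar hangs over it, slightly left. I lower with 5 mm of correction.

```bash
python3 -m handwheel '[{"fingers":-0.5,"x":0.0046,"y":0.02,"z":-0.0014,"spin":-0.2},{"fingers":-0.5,"x":0.0046,"y":0.04,"z":-0.0014,"spin":-0.2},{"fingers":-0.5,"x":0.0046,"y":0.06,"z":-0.0014,"spin":-0.2},{"fingers":-0.5,"x":0.0046,"y":0.075,"z":-0.0014,"spin":-0.2},{"fingers":-0.5,"x":0.0046,"y":0.083,"z":-0.0014,"spin":-0.2},{"fingers":-0.5,"x":0.0046,"y":0.0865,"z":-0.0014,"spin":-0.2},{"fingers":-0.5,"x":0.0046,"y":0.0865,"z":-0.0014,"spin":-0.2},{"fingers":-0.5,"x":0.0046,"y":0.0865,"z":-0.0014,"spin":-0.2},{"fingers":-0.5,"x":0.0046,"y":0.0865,"z":-0.0014,"spin":-0.2},{"fingers":-0.5,"x":0.0046,"y":0.0865,"z":-0.0014,"spin":-0.2}]' 35; python3 -c "
from h import *
go(.473,.0022,.0146,97.8)"
```

```text
time_s: 18.7
ee_pos: [0.4731, 0.0069, 0.0167]
eef_rot: [-1.572, 0.0, 1.71]
force: [0.4, 0.3, -2.4]
grip_width: 0.0317
x -0.0046 y 0.0021 z 0.0008 spin 0.2 | now [0.4731 0.0069 0.0167] [-9.005e+01  1.000e-02  9.797e+01] t 18.7 g 0.0317
```

The earlier reading had lagged, so I take the 4.6 mm back, lower to contact, release and rise.

```bash
python3 -m handwheel '[{"fingers":-0.5,"x":-0.0046,"y":0,"z":0.0005,"spin":0.2},{"fingers":-0.5,"x":-0.0046,"y":0.001,"z":0.0005,"spin":0.2},{"fingers":-0.5,"x":-0.0046,"y":0.002,"z":0.0005,"spin":0.2},{"fingers":-0.5,"x":-0.0046,"y":0.0025,"z":0.0005,"spin":0.2},{"fingers":0.1,"x":-0.0046,"y":0.0025,"z":0.0005,"spin":0.2},{"fingers":0.1,"x":-0.0046,"y":0.0025,"z":0.0005,"spin":0.2},{"fingers":0.1,"x":-0.0046,"y":0.0025,"z":0.0005,"spin":0.2},{"fingers":0.1,"x":-0.0046,"y":-0.03,"z":0.0005,"spin":0.2},{"fingers":0.1,"x":-0.0046,"y":-0.07,"z":0.0005,"spin":0.2},{"fingers":0.1,"x":-0.0046,"y":-0.12,"z":0.0005,"spin":0.2}]' 35; python3 -c "
from h import *
go(.595,.322,.11,95)
f=lambda: None
c=cams.get_calibration('top');p,d=cams.camera('top');H=hmap(c,d);z=H[...,2];m=(abs(z-.047)<.006);m[:,:290]=0;m[:,350:]=0
for b in blobs(c,m,.047,30): print(b)
"; python3 bars.py pics/w11.png .047
```

```text
time_s: 19.7
ee_pos: [0.472, 0.0023, 0.1367]
eef_rot: [-1.568, -0.001, 1.707]
force: [0.4, -0.2, 0.5]
grip_width: 0.0516
x 0.3001 y 0.0267 z -0.1651 spin 2.8 | now [0.472  0.0023 0.1367] [-8.984e+01 -3.000e-02  9.778e+01] t 19.7 g 0.0516
(array([319., 194.]), (array([0.4732, 0.0013]), 110.9, 31.8, 7.8))
```

The long bar sits at (0.4732,0.0013), yaw 7.8°, within 1 mm of the rest's centre. Now the middle bar.

```bash
python3 -m handwheel '[{"fingers":0.3,"x":0.038,"y":0,"z":-0.021,"spin":0.5},{"fingers":0.3,"x":0.076,"y":0,"z":-0.042,"spin":1},{"fingers":0.3,"x":0.114,"y":0,"z":-0.063,"spin":1.5},{"fingers":0.3,"x":0.152,"y":0,"z":-0.084,"spin":2},{"fingers":0.3,"x":0.19,"y":0,"z":-0.105,"spin":2.5},{"fingers":0.3,"x":0.228,"y":0.01,"z":-0.126,"spin":2.8},{"fingers":0.3,"x":0.266,"y":0.02,"z":-0.147,"spin":2.8},{"fingers":0.3,"x":0.3,"y":0.027,"z":-0.165,"spin":2.8},{"fingers":0.3,"x":0.3,"y":0.027,"z":-0.165,"spin":2.8},{"fingers":0.3,"x":0.3,"y":0.027,"z":-0.165,"spin":2.8}]' 35
python3 bars.py pics/w12.png .036;python3 -c "
from h import *
go(.595,.322,.003,95.2)"
```

```text
time_s: 20.8
ee_pos: [0.5954, 0.322, 0.1077]
eef_rot: [-1.569, 0.001, 1.659]
force: [-0.4, 0.2, 0.4]
grip_width: 0.0611
(array([319., 207.]), (array([0.5968, 0.3222]), 83.2, 31.8, 5.2))
x 0.0008 y 0.1056 z 0.0006 spin -0.2 | now [0.5957 0.3213 0.1086] [-8.995e+01  3.000e-02  9.497e+01] t 20.85 g 0.0607
```

View pics/w12.png

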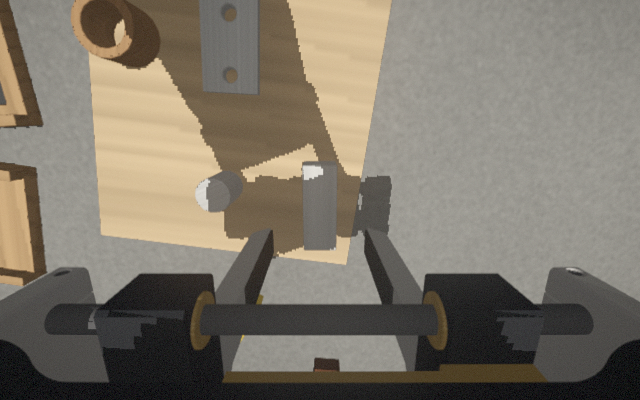

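The middle bar at (319,207) is 83.2×31.8 mm, centred at (0.5968,0.3222), yaw 5.2°; the slug at (215,190) is well clear.

```bash
python3 -m handwheel '[{"fingers":0.3,"x":0.0005,"y":0.03,"z":-0.0012,"spin":-0.2},{"fingers":0.3,"x":0.0005,"y":0.06,"z":-0.0012,"spin":-0.2},{"fingers":0.3,"x":0.0005,"y":0.088,"z":-0.0012,"spin":-0.2},{"fingers":0.3,"x":0.0005,"y":0.105,"z":-0.0012,"spin":-0.2},{"fingers":0.3,"x":0.0005,"y":0.105,"z":-0.0012,"spin":-0.2},{"fingers":-0.5,"x":0.0005,"y":0.105,"z":-0.0012,"spin":-0.2},{"fingers":-0.5,"x":0.0005,"y":0.105,"z":-0.0012,"spin":-0.2},{"fingers":-0.5,"x":0.0005,"y":0.105,"z":-0.0012,"spin":-0.2},{"fingers":-0.5,"x":0.0005,"y":0.105,"z":-0.0012,"spin":-0.2},{"fingers":-0.5,"x":0.0005,"y":0.105,"z":-0.0012,"spin":-0.2}]' 35
python3 -c "
from h import *
go(.6475,-.0075,.10,86);print(get_obs()['force'])"
```

```text
time_s: 21.85
ee_pos: [0.5974, 0.3226, 0.0052]
eef_rot: [-1.572, -0.0, 1.661]
force: [-0.9, 0.5, 6.1]
grip_width: 0.0318
x -0.3333 y -0.0948 z -0.0201 spin 9.2 | now [0.5974 0.3226 0.0052] [-9.007e+01 -3.000e-02  9.518e+01] t 21.85 g 0.0318
[-0.89786632  0.47054921  6.1003787 ]
```

```bash
python3 -m handwheel '[{"fingers":-0.5,"x":0,"y":-0.045,"z":0,"spin":0},{"fingers":-0.5,"x":0,"y":-0.09,"z":0,"spin":0},{"fingers":-0.5,"x":-0.04,"y":-0.1,"z":-0.003,"spin":1},{"fingers":-0.5,"x":-0.085,"y":-0.1,"z":-0.005,"spin":2},{"fingers":-0.5,"x":-0.13,"y":-0.1,"z":-0.008,"spin":4},{"fingers":-0.5,"x":-0.175,"y":-0.1,"z":-0.01,"spin":5},{"fingers":-0.5,"x":-0.22,"y":-0.1,"z":-0.013,"spin":6},{"fingers":-0.5,"x":-0.265,"y":-0.1,"z":-0.016,"spin":7.5},{"fingers":-0.5,"x":-0.305,"y":-0.1,"z":-0.018,"spin":9.2},{"fingers":-0.5,"x":-0.333,"y":-0.1,"z":-0.02,"spin":9.2}]' 35 >/dev/null
python3 -m handwheel '[{"fingers":-0.5,"x":0,"y":0.01,"z":0,"spin":0},{"fingers":-0.5,"x":0,"y":0.02,"z":0,"spin":0},{"fingers":-0.5,"x":0,"y":0.03,"z":0,"spin":0},{"fingers":-0.5,"x":0,"y":0.03,"z":0,"spin":0},{"fingers":-0.5,"x":0,"y":0.03,"z":0,"spin":0},{"fingers":-0.5,"x":0,"y":0.03,"z":0,"spin":0},{"fingers":-0.5,"x":0,"y":0.03,"z":0,"spin":0},{"fingers":-0.5,"x":0,"y":0.03,"z":0,"spin":0},{"fingers":-0.5,"x":0,"y":0.03,"z":0,"spin":0},{"fingers":-0.5,"x":0,"y":0.03,"z":0,"spin":0}]' 35
python3 rest.py pics/w13.png; python3 -c "
from h import *
go(.647,-.0072,.0162,86)"
```

```text
time_s: 23.85
ee_pos: [0.647, -0.0075, 0.0743]
eef_rot: [-1.571, -0.0, 1.5]
force: [0.2, 0.7, -1.3]
grip_width: 0.0319
[477. 285.] all (array([0.7294, 0.1358]), 32.4, 23.7, 38.4) board z 0.0144 board (array([0.7175, 0.1264]), 22.9, 2.6, -52.1) stops (array([0.7293, 0.1357]), 32.8, 23.6, 39.0)
[600. 268.] all (array([0.7186, 0.2489]), 35.6, 19.4, 62.9) board z 0.0144 board (array([0.7105, 0.2474]), 34.6, 15.6, -83.4) stops (array([0.7181, 0.2494]), 35.4, 19.3, 60.4)
[320. 182.] all (array([ 0.6248, -0.0055]), 78.5, 60.2, -3.9) board z 0.0149 board (array([ 0.6304, -0.0059]), 67.2, 60.2, -4.0) stops (array([ 0.5905, -0.003 ]), 59.6, 8.9, 85.9)
[326.  49.] all (array([0.5121, 0.0074]), 73.8, 60.4, 7.9) board z 0.0148 board (array([0.5121, 0.0074]), 73.8, 60.4, 7.9) stops (array([0.5437, 0.0117]), 60.1, 10.3, -82.1)
x 0.0003 y 0.0581 z 0.0000 spin -0.0 | now [ 0.647  -0.0075  0.0743] [-90.01   0.    85.97] t 23.9 g 0.032
```

View pics/w13.png

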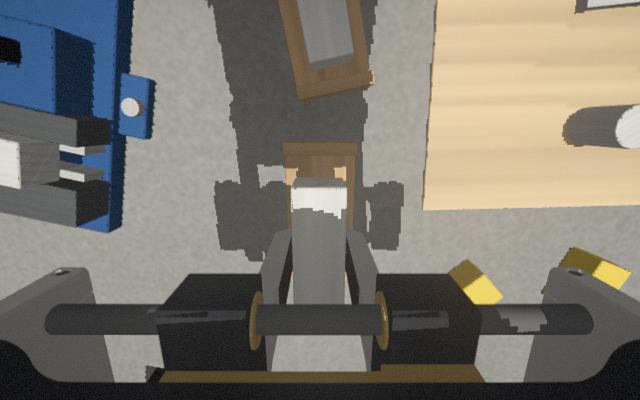

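The short rest comes out at (0.6474,−0.0070), yaw −4°. The bar is aligned over it in the picture, and the long bar beyond is still in place. I lower, release and rise.

```bash
python3 -m handwheel '[{"fingers":-0.5,"x":0.0005,"y":0.02,"z":-0.0008,"spin":0},{"fingers":-0.5,"x":0.0005,"y":0.038,"z":-0.0008,"spin":0},{"fingers":-0.5,"x":0.0005,"y":0.05,"z":-0.0008,"spin":0},{"fingers":-0.5,"x":0.0005,"y":0.055,"z":-0.0008,"spin":0},{"fingers":-0.5,"x":0.0005,"y":0.0575,"z":-0.0008,"spin":0},{"fingers":-0.5,"x":0.0005,"y":0.0585,"z":-0.0008,"spin":0},{"fingers":-0.5,"x":0.0005,"y":0.0585,"z":-0.0008,"spin":0},{"fingers":-0.5,"x":0.0005,"y":0.0585,"z":-0.0008,"spin":0},{"fingers":-0.5,"x":0.0005,"y":0.0585,"z":-0.0008,"spin":0},{"fingers":-0.5,"x":0.0005,"y":0.0585,"z":-0.0008,"spin":0}]' 35
python3 -m handwheel '[{"fingers":-0.5,"x":0,"y":0.0005,"z":0,"spin":0},{"fingers":0.1,"x":0,"y":0.0005,"z":0,"spin":0},{"fingers":0.1,"x":0,"y":0.0005,"z":0,"spin":0},{"fingers":0.1,"x":0,"y":0.0005,"z":0,"spin":0},{"fingers":0.1,"x":0,"y":-0.03,"z":0,"spin":0},{"fingers":0.1,"x":0,"y":-0.06,"z":0,"spin":0},{"fingers":0.1,"x":0,"y":-0.1,"z":0,"spin":0},{"fingers":0.1,"x":0,"y":-0.14,"z":0,"spin":0},{"fingers":0.1,"x":0,"y":-0.14,"z":0,"spin":0},{"fingers":0.1,"x":0,"y":-0.14,"z":0,"spin":0}]' 35
python3 bars.py pics/w14.png .047
```

```text
time_s: 24.9
ee_pos: [0.648, -0.007, 0.0162]
eef_rot: [-1.571, -0.0, 1.501]
force: [-0.5, -0.6, 0.4]
grip_width: 0.0318
time_s: 25.9
ee_pos: [0.648, -0.007, 0.1562]
eef_rot: [-1.572, 0.0, 1.5]
force: [0.0, 0.5, -0.7]
grip_width: 0.0517
(array([318., 195.]), (array([ 0.6469, -0.0077]), 83.2, 31.8, -4.0))
(array([134., 165.]), (array([ 0.6011, -0.1966]), 62.3, 20.8, 18.7))
(array([547., 124.]), (array([0.5886, 0.2251]), 34.9, 30.9, 86.2))
(array([319.,  37.]), (array([0.4958, 0.0042]), 68.4, 31.9, 7.7))
```

```bash
python3 -m handwheel '[{"fingers":0.1,"x":0,"y":-0.04,"z":0,"spin":0},{"fingers":0.1,"x":-0.02,"y":-0.08,"z":0.01,"spin":0},{"fingers":0.1,"x":-0.06,"y":-0.1,"z":0.03,"spin":0},{"fingers":0.1,"x":-0.1,"y":-0.1,"z":0.05,"spin":0},{"fingers":0.1,"x":-0.14,"y":-0.1,"z":0.07,"spin":0},{"fingers":0.1,"x":-0.18,"y":-0.1,"z":0.09,"spin":0},{"fingers":0.1,"x":-0.22,"y":-0.1,"z":0.11,"spin":0},{"fingers":0.1,"x":-0.26,"y":-0.1,"z":0.13,"spin":0},{"fingers":0.1,"x":-0.3,"y":-0.1,"z":0.15,"spin":0},{"fingers":0.1,"x":-0.34,"y":-0.1,"z":0.17,"spin":0}]' 35
python3 -m handwheel '[{"fingers":0.1,"x":-0.04,"y":0,"z":0.02,"spin":0},{"fingers":0.1,"x":-0.08,"y":0,"z":0.04,"spin":0},{"fingers":0.1,"x":-0.12,"y":0,"z":0.06,"spin":0},{"fingers":0.1,"x":-0.16,"y":0,"z":0.08,"spin":0},{"fingers":0.1,"x":-0.16,"y":0,"z":0.08,"spin":0},{"fingers":0.1,"x":-0.16,"y":0,"z":0.08,"spin":0},{"fingers":0.1,"x":-0.16,"y":0,"z":0.08,"spin":0},{"fingers":0.1,"x":-0.16,"y":0,"z":0.08,"spin":0},{"fingers":0.1,"x":-0.16,"y":0,"z":0.08,"spin":0},{"fingers":0.1,"x":-0.16,"y":0,"z":0.08,"spin":0}]' 35
python3 - <<'E'
from h import *
c=cams.get_calibration('top');p,d=cams.camera('top');H=hmap(c,d);z=H[...,2];hsv=cv2.cvtColor(p,cv2.COLOR_RGB2HSV)
old=np.load('pics/top0.npz');
box=np.zeros((400,640),bool);box[130:290,180:440]=1
for zz,a in((.047,60),(.074,40),(.014,100),(.049,20),(.044,20),(.096,10),(.056,60)):
    for b in blobs(c,(abs(z-zz)<.004)&box,zz,a): print(zz,b)
q=cv2.resize(p[130:290,180:440],None,fx=3,fy=3,interpolation=cv2.INTER_CUBIC);cv2.imwrite('pics/fin.png',cv2.convertScaleAbs(q[:,:,::-1],alpha=1.5))
H0=np.load('pics/top0H.npy')
for zz in(.014,.049,.044):
    for b in blobs(c,(abs(H0[...,2]-zz)<.004)&box,zz,20): print('before',zz,b)
E
```

```text
time_s: 26.95
ee_pos: [0.4529, -0.3354, 0.2541]
eef_rot: [-1.569, -0.001, 1.5]
force: [0.6, -1.1, -0.2]
grip_width: 0.052
time_s: 27.95
ee_pos: [0.3638, -0.4877, 0.2559]
eef_rot: [-1.571, 0.0, 1.501]
force: [-0.1, -0.4, 0.8]
grip_width: 0.0521
0.047 (array([322., 246.]), (array([0.4722, 0.0016]), 112.1, 31.6, 7.8))
0.047 (array([235., 204.]), (array([0.5874, 0.2269]), 29.4, 29.2, 88.5))
0.047 (array([324., 180.]), (array([ 0.6462, -0.0084]), 80.3, 31.8, -1.7))
0.074 (array([410., 204.]), (array([ 0.5746, -0.2272]), 54.4, 32.4, 71.6))
0.014 (array([237., 254.]), (array([0.4573, 0.2304]), 80.6, 51.4, 1.6))
0.014 (array([322., 247.]), (array([0.4721, 0.0023]), 133.0, 59.7, 7.8))
0.014 (array([323., 181.]), (array([ 0.6477, -0.0071]), 103.9, 59.9, -4.0))
0.049 (array([322., 246.]), (array([0.4723, 0.0016]), 111.9, 31.6, 7.8))
0.049 (array([235., 204.]), (array([0.5872, 0.2265]), 29.3, 29.2, -0.4))
0.049 (array([324., 180.]), (array([ 0.6459, -0.0084]), 80.2, 31.8, -1.7))
0.044 (array([269., 253.]), (array([0.4581, 0.1406]), 47.2, 46.7, 88.6))
0.044 (array([322., 248.]), (array([0.4722, 0
[... 357 characters left out ...]
4.]), (array([0.4564, 0.2303]), 81.9, 51.5, 1.6))
before 0.014 (array([423., 229.]), (array([ 0.5103, -0.2696]), 48.6, 21.7, -15.7))
before 0.014 (array([322., 247.]), (array([0.4718, 0.0023]), 132.5, 59.7, 7.8))
before 0.014 (array([379., 219.]), (array([ 0.5412, -0.1546]), 58.5, 26.4, -8.4))
before 0.014 (array([323., 181.]), (array([ 0.6475, -0.0071]), 103.5, 59.8, -4.0))
before 0.049 (array([236., 204.]), (array([0.5872, 0.2266]), 29.4, 29.1, 88.5))
before 0.044 (array([269., 253.]), (array([0.4581, 0.1406]), 47.2, 46.7, 88.6))
before 0.044 (array([400., 207.]), (array([ 0.5688, -0.2069]), 53.8, 7.1, 74.3))
before 0.044 (array([408., 200.]), (array([ 0.5863, -0.23  ]), 87.9, 10.5, 72.7))
```

View pics/fin.png

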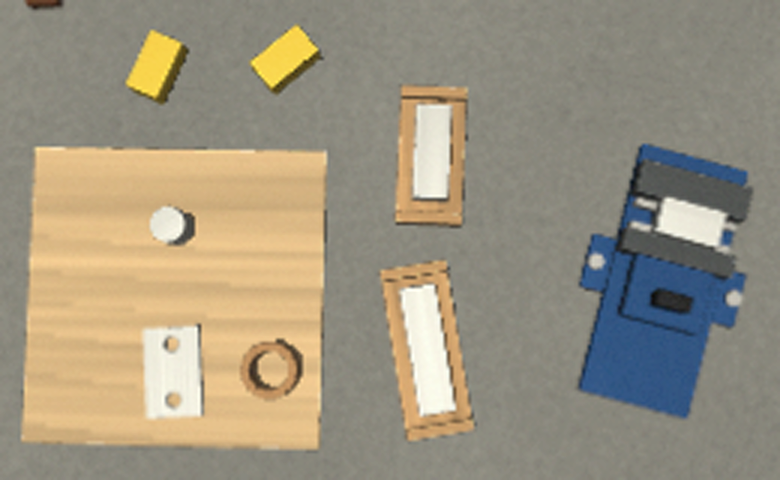

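The final view shows all three bars placed and centred, the jaws closed on the short bar, and the slug, plate, tape and yellow blocks unmoved. I hand in.

```bash
python3 -c "
from station import workorder
print(workorder.hand_in())"
```

```text
the job is handed in; nothing more can be done
None
```

I set up all three bars as asked, in order, and handed the job in at about 28 s of the 104 s allowed; no verdict was given.

- **Short bar:** It is clamped in the vise. Its top is at 73.8 mm (nominal 74), it is flat against the fixed jaw, and it is about 0.5 mm off mid-width. The jaw closed with about 36 N along the vise, and the fin stands 86 mm behind the face (nominal 87).
- **Long bar:** It lies on the longer rest about 1 mm from centre, at the rest's angle of 7.8°.
- **Middle bar:** It lies on the shorter rest. The wrist camera puts it about 1 mm from centre at the rest's angle of −4.0°. One height slice in the last top view read −1.7°, but the lower slice and the wrist view agreed with −4°.
- **Left alone:** The top view before and after shows the slug, plate and tape within about 1 mm of where they were. The yellow look-alikes look unmoved in the picture.

**Failed first grasp:** My first grasp of the short bar landed on top of it, tilting it and shifting it about 1 mm. The fingertips really stand about 8 mm above the reported TCP height, not 19 mm below it as the robot description says. I measured this with the wrist camera, allowed for it, and every later grasp worked.

**Push on the fin:** While I pushed the fin, the tool also read about 27 N upward. That stopped mattering once I backed off, and the checks of the vise afterwards were normal.

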